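# Take the tall pen cup down from the desk panel

## Robot

A 6-joint arm with a two-finger parallel gripper is mounted at the origin on the work surface. World frame = base frame: x ahead of the robot, y to its left, z up, the work surface at z = 0. Lengths are in m, angles in rad, forces in N, time in s.
With the tool pointing down it reaches from about 0.275 to 0.725 m from the base axis. Payload 5.6 kg.
Tool frame: the origin (TCP) lies at the centre of the arm's flange, where the gripper is bolted on; the fingertips stand 173 mm ahead of it and the grasp point (between the pads) lies 155 mm ahead of it; z points along the fingers, y is the line along which they close (so a half turn about z gives the same grasp; the last joint's range is limited). The gripper opens to 85 mm and grips with 20 to 120 N. Pads are 22 mm wide; open, the fingers measure 114 mm over their backs; the gripper's body (76 mm by 85 mm) begins 54 mm behind the grasp point. The pads swing forward as they close: fully open they stand 13 mm farther back than shut.
Start: joints at [-0.982, 0.255, 0.108, 0, -1.424, -0.285], TCP at [0.165, -0.525, 0.405] pointing down, gripper open.
Joint ranges: [-2.95, 2.95], [-1.21, 1.97], [-1.09, 1.5], [-2.87, 1.71], [-2.94, -0.07], [-3.05, 3.05]. Speed limits (rad/s): [2.57, 2.57, 3.14, 3.14, 3.14, 3.14].

## Interface

Orientations are given as a 3x3 rotation matrix whose columns are the frame's x, y, z axes.
In Python, from station import r, vision, job, sensors gives the robot as it stands (r), with the cameras (vision), the job (job) and the readings (sensors).
- The arm moves only by the shell command python3 shift.py FILE, which reads ROWS from the file FILE. ROWS is a JSON list of rows, 1 to 5 of them, each an object with the fields aperture (the finger opening in m), xyz (a list: dx, dy, dz in normalised numbers (1 is 0.5 m)), rot (a list: a rotation vector rx, ry, rz in parts of the range, where 1.0 means 2 pi rad); a field left out counts as zero (the opening has to be given); each row shifts and turns the commanded pose from where the row before left it, along the tool's axes as they then stand; what a row does not reach is not made up. A row lasts 1/12 s, in which the tool goes at most 0.0417 m and 0.125 rad, less where a joint would pass 70% of its speed; a pose out of reach is approached as far as the arm can. The fingers move at their own pace and stop on an object; the grip force is fixed at half the most. Time passes only in rows, so rows that do not move let the fingers close. It prints the time, the measured TCP pose, the force, the opening and the grip force at its end. Input that does not fit is refused with a message, and nothing moves.
- sensors.state(): the state, without advancing time (a new reading comes with each control period).
- vision.snapshot(name): name is "side" or "top"; returns a dict with "img" (420x560x3 uint8, red, green, blue), "mtx" (3x3 intrinsics, pixels), "rvec" (rotation vector, rad) and "tvec" (3), from world to camera coordinates, as OpenCV has them. Camera axes: x right, y down, z forward; pixel columns grow to the right and rows downward; lengths in m; the calibration is good to about 2 mm. A picture is of the moment at which its call begins. There is no depth.
- job.finish_job(): hands the job in; it is judged then, once.
The state is a dict: "time": time; "qpos": joint angles; "qvel": joint speeds; "effort": joint torques, N m; "tool_pos": TCP position; "orientation": TCP orientation; "force": force on the tool from outside, world axes, zero at the start; "ft_torque": the same for the moment, N m; "opening": finger opening in m; "grasp_force": force on a finger pad.
Only numpy, scipy, OpenCV 4.12 (cv2) and the standard library are available. Lean on these libraries where they do the work, as an engineer would, in place of code of your own. Each camera call takes 0.05 s, during which the arm holds its last target. There are 200 camera calls.

## Task

I want a cup for my pens beside my homework. Lift the tall round pen cup up and off the edge of the low white desk panel it hangs on, and set it down gently, standing upright, in the middle of the round cork mat. Leave the square cup and the short round cup hanging where they are.

Things in the scene. Friction and masses are not known exactly. Their poses are not given: they have to be found in the camera images.
- tall_cup: The cup to move: tall round open, white plastic, diameter 56 mm, height 95, wall 3 (all in mm), about 90 g. Origin: centre of its underside, which hangs 40 above the desk; x points level away from the panel, y along it, z up. On its back (-x) a 30 wide plate (to x = -44) and a hook over the panel's top edge with a 20 deep lip behind (to x = -59); raised 25 or more it is free.
- square_cup: A bystander: square open white cup, 54 by 54 by 95 mm high. Origin: centre of its underside, 40 above the desk; axes and hook like the tall cup's. The panel: upright white perforated board, fixed, 8 thick, 380 wide, 130 high, its face 44.5 from the cups' axes. The three cups hang on its side away from the robot, in any order, 125 apart, between its ends.
- short_cup: A bystander: short wide round open white cup, diameter 66 mm, height 55 mm, hanging on the same panel by the same hook. Origin: centre of its underside, 75 above the desk; axes like the tall cup's.
- mat: Round cork mat lying fixed on the desk, to the left of the panel as the robot sees it: diameter 120 mm, 5 mm thick. Origin: centre of its underside, at desk height; z up, so the cup stands on it with its underside 5 mm above the origin.

How it is judged:
By the outcome, as a careful person would: the job done as asked, in the order asked, and still so for the second after the job is handed in, with the robot touching nothing.
It also fails if it takes over 35 s, if anything falls off the work surface, if the arm or the gripper's body presses on something with over 40 N, if the wrist force passes 120 N, or if a joint passes its speed limit or range.

## Working session

There is one attempt and no reset: what is moved stays moved. The work goes in short steps, Python scripts to look and compute and a shell command to move; the robot and the scene stay as the last step left them, time stands still between calls to the robot, and variables do not carry over. Pictures are saved under pics/ and viewed, at most 10 in all, crops included, and the job is handed in when it is done.

```bash
ls; mkdir -p pics; cat > h.py <<'E'
import numpy as np, cv2
from station import r, vision, job, sensors
E
python3 - <<'E'
from h import *
s=sensors.state(); print(s['time'],s['tool_pos'],s['orientation'],s['opening'])
for n in("side","top"):
    d=vision.snapshot(n); cv2.imwrite(f"pics/{n}0.png",d["img"][:,:,::-1]); np.savez(f"{n}0.npz",**d)
    R=cv2.Rodrigues(d["rvec"])[0]; print(n,(-R.T@np.ravel(d["tvec"])).round(3),R.round(2).tolist(),d["mtx"].tolist())
E
```

```text
pics
shift.py
station.py
0.0 [ 0.16454317 -0.52464615  0.40378083] [[-9.54234059e-01 -2.99060080e-01 -6.54695275e-04]
 [-2.99060785e-01  9.54232357e-01  1.80423645e-03]
 [ 8.51563183e-05  1.91745755e-03 -9.99998158e-01]] 0.08547996526854912
side [0.161 0.678 0.698] [[-0.88, -0.47, 0.01], [-0.3, 0.54, -0.79], [0.37, -0.69, -0.62]] [[428.2750200115288, 0.0, 275.8107657449484], [0.0, 428.2750200115288, 206.34875620939323], [0.0, 0.0, 1.0]]
top [0.431 0.023 0.808] [[-0.01, -1.0, 0.02], [-0.99, 0.01, -0.13], [0.13, -0.02, -0.99]] [[426.666823840047, 0.0, 276.0974844973748], [0.0, 426.666823840047, 214.41632470823217], [0.0, 0.0, 1.0]]
```

View pics/side0.png

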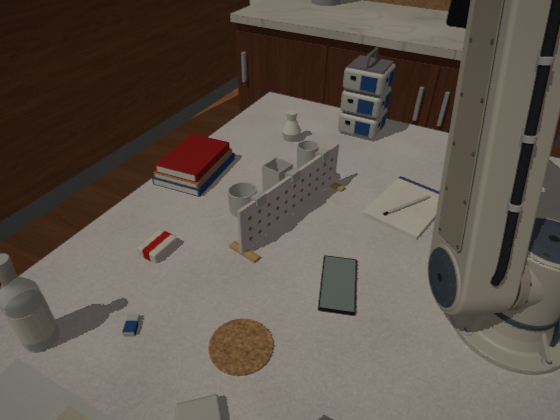

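View pics/top0.png

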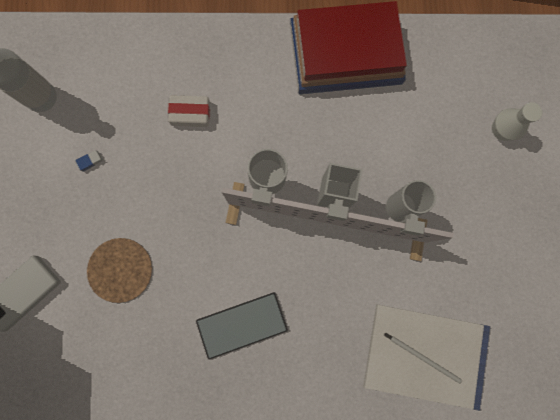

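The side picture shows the cups at about (242,200), (277,175) and (307,155), with the mat at (241,346). In the top picture the wide short cup is at (267,170), the square one at (341,185), the narrow tall cup at (417,198) and the mat at (120,270). Next I'll enlarge crops.

```bash
python3 - <<'E'
from h import *
a=cv2.imread("pics/side0.png")[125:215,225:350]; b=cv2.imread("pics/top0.png")[170:260,310:460]
a=cv2.resize(a,None,fx=6,fy=6,interpolation=2); b=cv2.resize(b,None,fx=5,fy=5,interpolation=2)
a=cv2.convertScaleAbs(a,alpha=1.4);b=cv2.convertScaleAbs(b,alpha=1.4)
def g(im,f,x0,y0):
    for i in range(0,im.shape[1],10*f): cv2.line(im,(i,0),(i,6 ),(0,0,255),2); cv2.putText(im,str(x0+i//f),(i,18),0,.4,(0,0,255))
    for i in range(0,im.shape[0],10*f): cv2.line(im,(0,i),(6,i),(0,0,255),2); cv2.putText(im,str(y0+i//f),(8,i+4),0,.4,(0,0,255))
g(a,6,225,125);g(b,5,310,170)
cv2.imwrite("pics/a.png",a);cv2.imwrite("pics/b.png",b)
E
```

```text
(no output)
```

View pics/a.png

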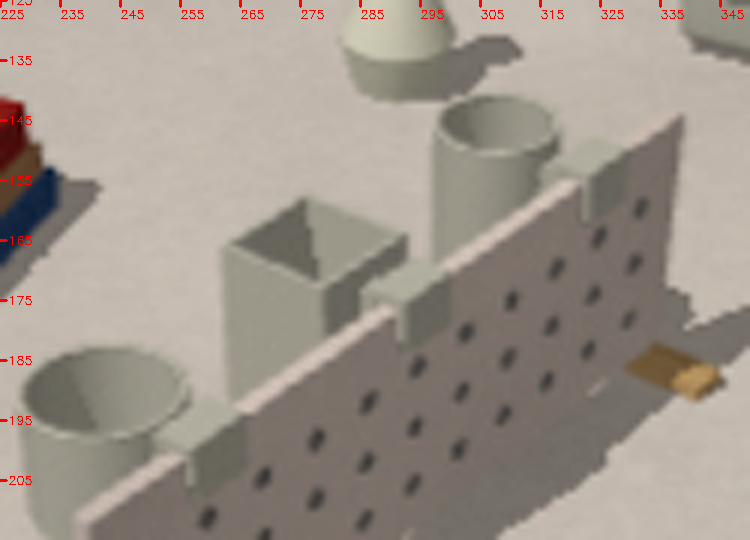

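View pics/b.png

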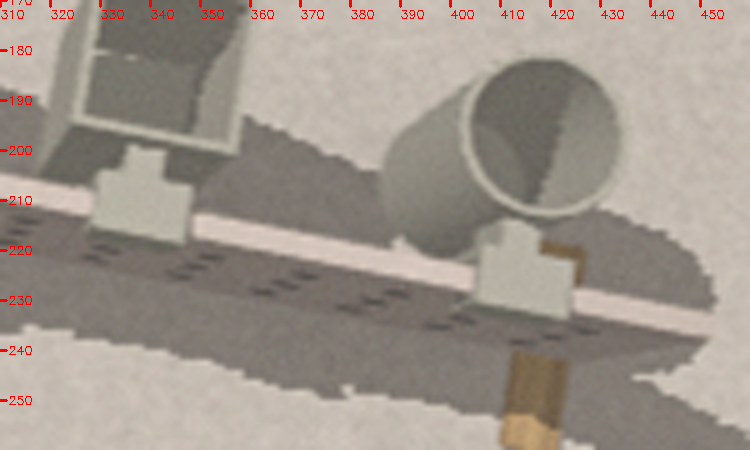

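The crops show the tall cup's rim as an ellipse. In the side view it spans columns 297.5–318.3 and rows 140.8–151.2, centred at (307.9,146). In the top view it spans 402.2–434.6 and 181.6–213.4, centred at (418.4,197.5). The panel's top edge on the cup side runs from (310,204.4) to (453,232.4) in the top view.

```bash
cat >> h.py <<'E'
def cam(n):
    d=np.load(f"{n}0.npz"); return d["mtx"],cv2.Rodrigues(d["rvec"])[0],np.ravel(d["tvec"])
def ray(n,p):
    K,R,t=cam(n); return -R.T@t, R.T@np.linalg.inv(K)@[p[0],p[1],1]
def tri(a,b):
    c,d=ray("side",a);e,f=ray("top",b)
    s=np.linalg.lstsq(np.c_[d,-f],e-c,rcond=None)[0]; p,q=c+s[0]*d,e+s[1]*f
    return ((p+q)/2).round(4),np.linalg.norm(p-q).round(4)
def plane(n,p,z):
    c,d=ray(n,p); return (c+d*(z-c[2])/d[2]).round(4)
E
python3 - <<'E'
from h import *
print("rim",tri((307.9,146),(418.4,197.5)), "mat",tri((241,346.5),(120,270)))
print([plane(n,p,.135) for n,p in(("side",(307.9,146)),("top",(418.4,197.5)))])
print([plane(n,p,.005) for n,p in(("side",(241,346.5)),("top",(120,270)))])
a,b=plane("top",(310,204.4),.13),plane("top",(453,232.4),.13); print(a,b)
u=(b-a)/np.linalg.norm(b-a); n=np.array([-u[1],u[0],0]); print(u,n,np.arctan2(n[1],n[0]),(plane("top",(418.4,197.5),.135)-a)@n)
# rim diameter
print(np.linalg.norm(plane("top",(402.2,197),.135)-plane("top",(434.6,197),.135)))
print("square ", plane("top",(341,184),.135), "endpt side",plane("side",(338.8,144.3),.13))
E
```

```text
rim (array([ 0.5436, -0.2253,  0.1293]), np.float64(0.001)) mat (array([ 0.4317,  0.2957, -0.0018]), np.float64(0.0014))
[array([ 0.5403, -0.2161,  0.135 ]), array([ 0.5422, -0.2234,  0.135 ])]
[array([0.4298, 0.2996, 0.005 ]), array([0.4311, 0.2931, 0.005 ])]
[ 0.5328 -0.0487  0.13  ] [ 0.4858 -0.2784  0.13  ]
[-0.20046137 -0.97970161  0.        ] [ 0.97970161 -0.20046137  0.        ] -0.20182882231597274 0.04422979561571839
0.05260085550635085
square  [ 0.565  -0.0989  0.135 ] endpt side [ 0.4762 -0.2715  0.13  ]
```

Units first: shifts go in shares of 0.5 m and turns go in shares of 2 pi rad. So 0.12 rad / 6.2832 = 0.0191.

```bash
echo '[{"aperture":0.085, "rot":[0, 0, 0.0159]}, {"aperture":0.085, "rot":[0, 0, 0.0191]}, {"aperture":0.085, "rot":[0, 0, 0.0191]}, {"aperture":0.085, "rot":[0, 0, 0.0159]}, {"aperture":0.085, "rot":[0, 0, 0.0105]}]' > next.json && python3 shift.py next.json; cat >> h.py <<'E'
def to(x,y,z):
    s=sensors.state(); print(s['time'],"tool d",(s['orientation'].T@(np.array([x,y,z])-s['tool_pos'])).round(4),s['orientation'].round(3).tolist())
E
python3 -c "
from h import *; to(.542,-.222,.40)"
```

```text
time: 0.52
tool_pos: [0.1645, -0.5247, 0.4041]
orientation: [[-0.979, 0.206, -0.0], [0.206, 0.979, 0.001], [0.001, 0.001, -1.0]]
force: [-1.5, -0.1, -0.3]
opening: 0.0849
grasp_force: 0.0
0.5167 tool d [-0.307   0.3739  0.0043] [[-0.979, 0.206, -0.0], [0.206, 0.979, 0.001], [0.001, 0.001, -1.0]]
```

To row units: 0.0249 m / 0.5 = 0.0498, -0.0205 m / 0.5 = -0.041.

```bash
R='x'; echo '[{"aperture":0.085, "xyz":[-0.041, 0.0498, 0]}, {"aperture":0.085, "xyz":[-0.041, 0.0498, 0]}, {"aperture":0.085, "xyz":[-0.041, 0.0498, 0]}, {"aperture":0.085, "xyz":[-0.041, 0.0498, 0]}, {"aperture":0.085, "xyz":[-0.041, 0.0498, 0]}]' > next.json && python3 shift.py next.json >/dev/null; echo '[{"aperture":0.085, "xyz":[-0.041, 0.0498, 0]}, {"aperture":0.085, "xyz":[-0.041, 0.0498, 0]}, {"aperture":0.085, "xyz":[-0.041, 0.0498, 0]}, {"aperture":0.085, "xyz":[-0.041, 0.0498, 0]}, {"aperture":0.085, "xyz":[-0.041, 0.0498, 0]}]' > next.json && python3 shift.py next.json>/dev/null;  echo '[{"aperture":0.085, "xyz":[-0.041, 0.0498, 0]}, {"aperture":0.085, "xyz":[-0.041, 0.0498, 0]}, {"aperture":0.085, "xyz":[-0.041, 0.0498, 0]}, {"aperture":0.085, "xyz":[-0.02, 0.0248, 0]}, {"aperture":0.085, "xyz":[-0.02, 0.025, 0]}]' > next.json && python3 shift.py next.json; echo '[{"aperture":0.085, "xyz":[0, 0, 0.04]}, {"aperture":0.085, "xyz":[0, 0, 0.04]}, {"aperture":0.085}]' > next.json && python3 shift.py next.json; python3 - <<'E'
from h import *
to(.542,-.222,.258)
for n in("side","top"):
    d=vision.snapshot(n); cv2.imwrite(f"pics/{n}1.png",d["img"][:,:,::-1])
a=cv2.imread("pics/side1.png")[85:205,245:370]; b=cv2.imread("pics/top1.png")[140:260,340:465]
o=np.hstack([cv2.resize(i,None,fx=3.2,fy=4*.8,interpolation=2) for i in(a,b)]); cv2.imwrite("pics/c.png",cv2.convertScaleAbs(o,alpha=1.4))
E
```

```text
time: 1.77
tool_pos: [0.5162, -0.2397, 0.404]
orientation: [[-0.98, 0.2, -0.001], [0.2, 0.98, 0.0], [0.001, 0.0, -1.0]]
force: [0.5, -0.5, -0.1]
opening: 0.0849
grasp_force: 0.0
time: 2.02
tool_pos: [0.5143, -0.2404, 0.3604]
orientation: [[-0.979, 0.201, -0.007], [0.201, 0.98, 0.003], [0.008, 0.002, -1.0]]
force: [0.1, -0.2, -0.5]
opening: 0.085
grasp_force: 0.0
2.0167 tool d [-0.0242  0.0234  0.1023] [[-0.979, 0.201, -0.007], [0.201, 0.98, 0.003], [0.008, 0.002, -1.0]]
```

View pics/c.png

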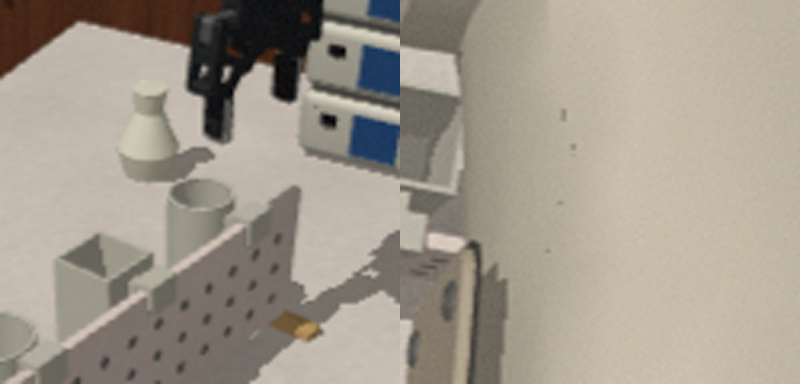

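The side crop shows the gripper high, still short of the cup. In the top view the arm hides the cup.

To row units: -0.012 m / 0.5 = -0.024, 0.0115 m / 0.5 = 0.023.

```bash
echo '[{"aperture":0.085, "xyz":[-0.024, 0.024, 0.02]}, {"aperture":0.085, "xyz":[-0.024, 0.023, 0.02]}, {"aperture":0.085}, {"aperture":0.085}]' > next.json && python3 shift.py next.json; python3 - <<'E'
from h import *
to(.542,-.222,.258)
d=vision.snapshot("side"); im=d["img"][:,:,::-1].copy()
s=sensors.state();R=s['orientation'];p=s['tool_pos']
# expected rim (56mm, z .135) and gripper tips at current and final z
def pr(P): return cv2.projectPoints(np.array(P,float),d["rvec"],d["tvec"],d["mtx"],None)[0].reshape(-1,2)
f=6;o=cv2.resize(im[85:185,245:370],None,fx=f,fy=f,interpolation=2);o=cv2.convertScaleAbs(o,alpha=1.4)
th=np.linspace(0,6.28,40)
q=(pr([[.542+.028*np.cos(t),-.222+.028*np.sin(t),.135] for t in th])-[244.5,84.5])*f
cv2.polylines(o,[q.astype(int)],True,(0,0,255),1)
for sg in(-1,1):
    q=(pr([p+R@np.array([x,sg*.0425,.160]) for x in(-.011,.011)])-[244.5,84.5])*f
    cv2.line(o,*[tuple(map(int,v)) for v in q],(0,255,0),2)
cv2.imwrite("pics/d.png",o)
E
```

```text
time: 2.45
tool_pos: [0.5444, -0.222, 0.3439]
orientation: [[-0.98, 0.2, -0.001], [0.2, 0.98, 0.0], [0.001, -0.0, -1.0]]
force: [-0.5, 1.1, -0.2]
opening: 0.0848
grasp_force: 0.0
2.45 tool d [ 0.0022 -0.0005  0.0859] [[-0.98, 0.2, -0.001], [0.2, 0.98, 0.0], [0.001, -0.0, -1.0]]
```

View pics/d.png

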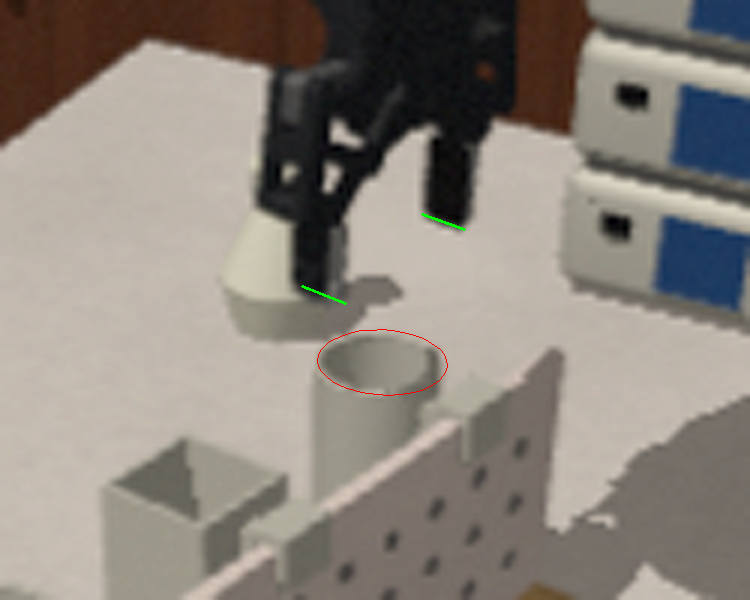

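The predicted fingertips and rim match the picture to within about 1 px, so I'll descend.

To row units: 0.018 m / 0.5 = 0.036, 0.014 m / 0.5 = 0.028.

```bash
echo '[{"aperture":0.085, "xyz":[0.004, 0, 0.036]}, {"aperture":0.085, "xyz":[0, 0, 0.036]}, {"aperture":0.085, "xyz":[0, 0, 0.036]}, {"aperture":0.085, "xyz":[0, 0, 0.036]}, {"aperture":0.085, "xyz":[0, 0, 0.028]}]' > next.json && python3 shift.py next.json; echo '[{"aperture":0.085}, {"aperture":0.085}]' > next.json && python3 shift.py next.json;echo '[{"aperture":0.05}, {"aperture":0.05}, {"aperture":0.05}, {"aperture":0.05}, {"aperture":0.05}]' > next.json && python3 shift.py next.json;echo '[{"aperture":0.05}, {"aperture":0.05}, {"aperture":0.05}, {"aperture":0.05}, {"aperture":0.05}]' > next.json && python3 shift.py next.json
```

```text
time: 2.92
tool_pos: [0.5413, -0.2224, 0.258]
orientation: [[-0.98, 0.201, -0.0], [0.201, 0.98, 0.0], [0.0, 0.0, -1.0]]
force: [-0.2, 0.8, 0.7]
opening: 0.0848
grasp_force: 0.0
time: 3.08
tool_pos: [0.5415, -0.2225, 0.2589]
orientation: [[-0.98, 0.201, -0.001], [0.201, 0.98, -0.0], [0.001, -0.001, -1.0]]
force: [0.2, -0.7, 0.4]
opening: 0.0849
grasp_force: 0.0
time: 3.5
tool_pos: [0.542, -0.2224, 0.2604]
orientation: [[-0.98, 0.201, 0.003], [0.201, 0.98, -0.001], [-0.003, -0.0, -1.0]]
force: [-0.2, 0.2, 6.0]
opening: 0.0557
grasp_force: 62.7
time: 3.92
tool_pos: [0.5419, -0.2224, 0.2604]
orientation: [[-0.98, 0.201, 0.003], [0.201, 0.98, -0.001], [-0.003, -0.0, -1.0]]
force: [-1.4, 0.6, 5.8]
opening: 0.0553
grasp_force: 62.7
```

To row units: -0.012 m / 0.5 = -0.024, -0.01 m / 0.5 = -0.02.

```bash
echo '[{"aperture":0.05, "xyz":[0, 0, -0.01]}, {"aperture":0.05, "xyz":[0, 0, -0.016]}, {"aperture":0.05, "xyz":[0, 0, -0.02]}, {"aperture":0.05, "xyz":[0, 0, -0.024]}, {"aperture":0.05, "xyz":[0, 0, -0.024]}]' > next.json && python3 shift.py next.json; echo '[{"aperture":0.05, "xyz":[0, 0, -0.03]}, {"aperture":0.05, "xyz":[0, 0, -0.036]}, {"aperture":0.05, "xyz":[0, 0, -0.04]}, {"aperture":0.05, "xyz":[0, 0, -0.04]}, {"aperture":0.05}]' > next.json && python3 shift.py next.json; python3 - <<'E'
from h import *
to(.431,.295,.36)
d=vision.snapshot("side"); im=d["img"][:,:,::-1].copy()
cv2.imwrite("pics/e.png",cv2.convertScaleAbs(cv2.resize(im[60:220,225:385],None,fx=3.7,fy=3.7,interpolation=2),alpha=1.4))
E
```

```text
time: 4.33
tool_pos: [0.5418, -0.2222, 0.307]
orientation: [[-0.98, 0.201, 0.001], [0.201, 0.98, -0.0], [-0.001, 0.0, -1.0]]
force: [2.0, -0.2, -1.2]
opening: 0.0556
grasp_force: 63.8
time: 4.75
tool_pos: [0.5416, -0.2227, 0.3841]
orientation: [[-0.98, 0.201, 0.006], [0.201, 0.98, -0.003], [-0.007, -0.002, -1.0]]
force: [0.9, -0.6, -0.1]
opening: 0.0557
grasp_force: 64.0
4.75 tool d [0.2123 0.485  0.0219] [[-0.98, 0.201, 0.006], [0.201, 0.98, -0.003], [-0.007, -0.002, -1.0]]
```

View pics/e.png

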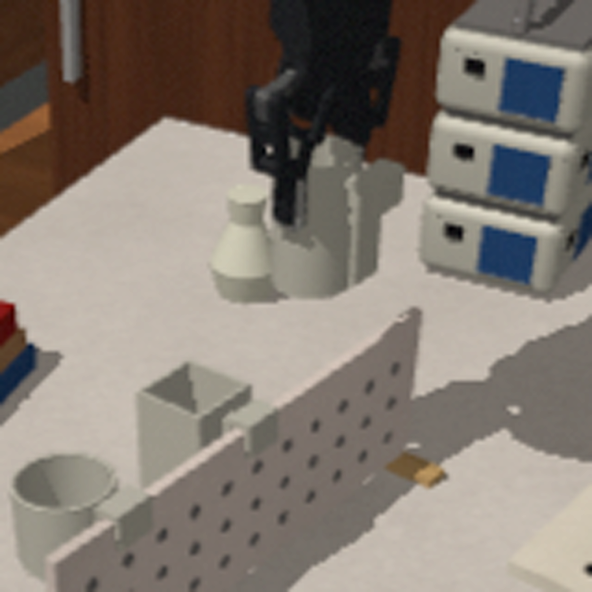

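The cup is free, upright and well above the panel, and the bystanders haven't moved. Carrying it to the mat.

To row units: 0.027 m / 0.5 = 0.054, 0.0118 m / 0.5 = 0.0236.

```bash
echo '[{"aperture":0.05, "xyz":[0.01, 0.024, 0]}, {"aperture":0.05, "xyz":[0.018, 0.04, 0]}, {"aperture":0.05, "xyz":[0.0236, 0.054, 0]}, {"aperture":0.05, "xyz":[0.0236, 0.054, 0]}, {"aperture":0.05, "xyz":[0.0236, 0.054, 0]}]' > next.json && python3 shift.py next.json; echo '[{"aperture":0.05, "xyz":[0.0236, 0.054, 0]}, {"aperture":0.05, "xyz":[0.0236, 0.054, 0]}, {"aperture":0.05, "xyz":[0.0236, 0.054, 0]}, {"aperture":0.05, "xyz":[0.0236, 0.054, 0]}, {"aperture":0.05, "xyz":[0.0236, 0.054, 0]}]' > next.json && python3 shift.py next.json>/dev/null;  echo '[{"aperture":0.05, "xyz":[0.0236, 0.054, 0]}, {"aperture":0.05, "xyz":[0.0236, 0.054, 0]}, {"aperture":0.05, "xyz":[0.0236, 0.054, 0]}, {"aperture":0.05, "xyz":[0.0236, 0.054, 0]}, {"aperture":0.05, "xyz":[0.0236, 0.054, 0]}]' > next.json && python3 shift.py next.json>/dev/null; echo '[{"aperture":0.05, "xyz":[0.0236, 0.054, 0]}, {"aperture":0.05, "xyz":[0.0236, 0.054, 0]}, {"aperture":0.05, "xyz":[0.018, 0.04, 0]}, {"aperture":0.05, "xyz":[0.01, 0.024, 0]}, {"aperture":0.05}]' > next.json && python3 shift.py next.json; python3 -c "
from h import *; to(.431,.294,.30)"
```

```text
time: 5.22
tool_pos: [0.5146, -0.1001, 0.3776]
orientation: [[-0.979, 0.201, -0.003], [0.201, 0.98, 0.0], [0.003, -0.0, -1.0]]
force: [-0.1, 1.3, -1.1]
opening: 0.0559
grasp_force: 64.0
time: 6.47
tool_pos: [0.4337, 0.2803, 0.3776]
orientation: [[-0.98, 0.198, -0.002], [0.198, 0.98, -0.001], [0.002, -0.002, -1.0]]
force: [0.5, -0.8, -0.2]
opening: 0.0558
grasp_force: 64.0
6.4667 tool d [0.0053 0.0131 0.0776] [[-0.98, 0.198, -0.002], [0.198, 0.98, -0.001], [0.002, -0.002, -1.0]]
```

To row units: 0.03 m / 0.5 = 0.06, 0.02 m / 0.5 = 0.04.

```bash
echo '[{"aperture":0.05, "xyz":[0.0106, 0.0262, 0.04]}, {"aperture":0.05, "xyz":[0, 0, 0.06]}, {"aperture":0.05, "xyz":[0, 0, 0.06]}, {"aperture":0.05, "xyz":[0, 0, 0.06]}, {"aperture":0.05, "xyz":[0, 0, 0.04]}]' > next.json && python3 shift.py next.json; echo '[{"aperture":0.05}, {"aperture":0.05}]' > next.json && python3 shift.py next.json; python3 - <<'E'
from h import *
to(.431,.294,.226)
for n in("side","top"):
    d=vision.snapshot(n); cv2.imwrite(f"pics/{n}2.png",d["img"][:,:,::-1])
a=cv2.imread("pics/side2.png")[260:400,175:305]; b=cv2.imread("pics/top2.png")[200:340,60:190]
o=np.hstack([cv2.resize(i,None,fx=3,fy=3,interpolation=2) for i in(a,b)]); cv2.imwrite("pics/f.png",cv2.convertScaleAbs(o,alpha=1.4))
E
```

```text
time: 6.88
tool_pos: [0.4313, 0.2905, 0.2455]
orientation: [[-0.979, 0.202, -0.004], [0.202, 0.979, -0.003], [0.003, -0.004, -1.0]]
force: [-0.3, 0.1, -1.3]
opening: 0.0557
grasp_force: 64.0
time: 7.05
tool_pos: [0.4322, 0.2913, 0.2482]
orientation: [[-0.98, 0.201, -0.002], [0.201, 0.98, -0.003], [0.001, -0.003, -1.0]]
force: [0.9, 0.4, 0.3]
opening: 0.0559
grasp_force: 64.0
7.05 tool d [0.0017 0.0024 0.0222] [[-0.98, 0.201, -0.002], [0.201, 0.98, -0.003], [0.001, -0.003, -1.0]]
```

View pics/f.png

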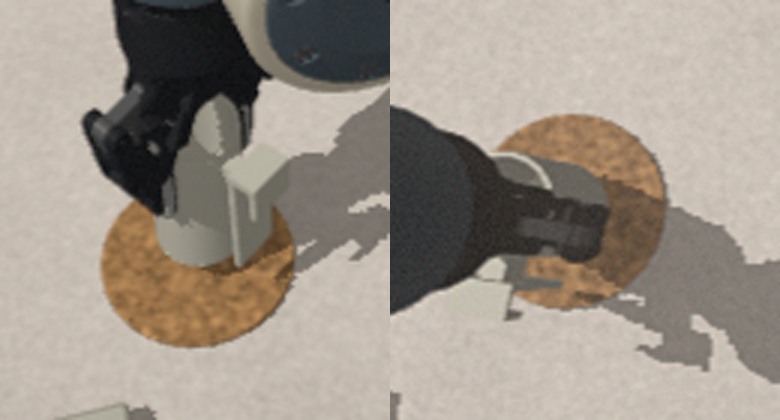

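The cup hangs upright about 22 mm above the mat, roughly centred. Lowering gently.

To row units: 0.005 m / 0.5 = 0.01, 0.004 m / 0.5 = 0.008.

```bash
echo '[{"aperture":0.05, "xyz":[0.004, 0.004, 0.01]}, {"aperture":0.05, "xyz":[0, 0, 0.01]}, {"aperture":0.05, "xyz":[0, 0, 0.008]}, {"aperture":0.05, "xyz":[0, 0, 0.006]}, {"aperture":0.05}]' > next.json && python3 shift.py next.json; echo '[{"aperture":0.05, "xyz":[0, 0, 0.002]}, {"aperture":0.05, "xyz":[0, 0, 0.002]}, {"aperture":0.05, "xyz":[0, 0, 0.002]}, {"aperture":0.05}]' > next.json && python3 shift.py next.json
```

```text
time: 7.57
tool_pos: [0.4305, 0.2944, 0.2309]
orientation: [[-0.98, 0.201, -0.001], [0.201, 0.98, -0.001], [0.001, -0.001, -1.0]]
force: [0.6, 0.3, -1.1]
opening: 0.0555
grasp_force: 64.0
time: 7.9
tool_pos: [0.4307, 0.2946, 0.2285]
orientation: [[-0.98, 0.201, -0.0], [0.201, 0.98, -0.0], [0.0, -0.0, -1.0]]
force: [0.4, 0.0, -0.2]
opening: 0.0559
grasp_force: 64.0
```

To row units: 0.001 m / 0.5 = 0.002.

```bash
echo '[{"aperture":0.05, "xyz":[0, 0, 0.002]}, {"aperture":0.05, "xyz":[0, 0, 0.002]}, {"aperture":0.05}]' > next.json && python3 shift.py next.json; echo '[{"aperture":0.05, "xyz":[0, 0, 0.002]}, {"aperture":0.05}]' > next.json && python3 shift.py next.json; echo '[{"aperture":0.05, "xyz":[0, 0, 0.002]}, {"aperture":0.05}]' > next.json && python3 shift.py next.json
```

```text
time: 8.15
tool_pos: [0.4308, 0.2947, 0.2277]
orientation: [[-0.98, 0.2, 0.001], [0.2, 0.98, 0.0], [-0.001, 0.0, -1.0]]
force: [-3.5, -1.7, 7.3]
opening: 0.0554
grasp_force: 64.6
time: 8.32
tool_pos: [0.4308, 0.2947, 0.2277]
orientation: [[-0.98, 0.2, 0.001], [0.2, 0.98, 0.0], [-0.001, 0.001, -1.0]]
force: [-5.2, -2.2, 13.8]
opening: 0.0558
grasp_force: 65.2
time: 8.48
tool_pos: [0.4307, 0.2947, 0.2276]
orientation: [[-0.98, 0.2, 0.002], [0.2, 0.98, 0.001], [-0.002, 0.001, -1.0]]
force: [-8.1, -4.0, 20.3]
opening: 0.0555
grasp_force: 65.8
```

It's standing on the mat. I'll ease off the push, open in stages and withdraw.

To row units: -0.001 m / 0.5 = -0.002, -0.0005 m / 0.5 = -0.001.

```bash
echo '[{"aperture":0.05, "xyz":[0, 0, -0.002]}, {"aperture":0.05, "xyz":[0, 0, -0.002]}, {"aperture":0.05, "xyz":[0, 0, -0.001]}, {"aperture":0.05}]' > next.json && python3 shift.py next.json; echo '[{"aperture":0.06}, {"aperture":0.065}, {"aperture":0.07}, {"aperture":0.08}, {"aperture":0.085}]' > next.json && python3 shift.py next.json;echo '[{"aperture":0.085}, {"aperture":0.085}, {"aperture":0.085}]' > next.json && python3 shift.py next.json; echo '[{"aperture":0.085, "xyz":[0, 0, -0.02]}, {"aperture":0.085, "xyz":[0, 0, -0.04]}, {"aperture":0.085, "xyz":[0, 0, -0.06]}, {"aperture":0.085, "xyz":[0, 0, -0.06]}, {"aperture":0.085, "xyz":[0, 0, -0.06]}]' > next.json && python3 shift.py next.json; echo '[{"aperture":0.085, "xyz":[0, 0, -0.04]}, {"aperture":0.085, "xyz":[0.06, 0, 0]}, {"aperture":0.085, "xyz":[0.08, 0, 0]}, {"aperture":0.085, "xyz":[0.06, 0, 0]}, {"aperture":0.085}]' > next.json && python3 shift.py next.json; python3 - <<'E'
from h import *
for n in("side","top"):
    d=vision.snapshot(n); cv2.imwrite(f"pics/{n}3.png",d["img"][:,:,::-1])
a=cv2.imread("pics/side3.png")[120:400,150:350]; b=cv2.imread("pics/top3.png")[130:410,60:340]
o=np.hstack([cv2.resize(i,None,fx=1.65,fy=1.65,interpolation=2) for i in(a,b)]); cv2.imwrite("pics/g.png",cv2.convertScaleAbs(o,alpha=1.4))
E
```

```text
time: 8.82
tool_pos: [0.4308, 0.2947, 0.2277]
orientation: [[-0.98, 0.201, 0.001], [0.201, 0.98, 0.0], [-0.001, 0.0, -1.0]]
force: [-2.0, -0.5, 6.9]
opening: 0.0558
grasp_force: 64.5
time: 9.23
tool_pos: [0.4307, 0.2946, 0.2269]
orientation: [[-0.98, 0.201, -0.0], [0.201, 0.98, -0.0], [0.0, -0.0, -1.0]]
force: [0.4, 0.3, 0.3]
opening: 0.0847
grasp_force: 0.0
time: 9.48
tool_pos: [0.4307, 0.2946, 0.2271]
orientation: [[-0.98, 0.201, -0.0], [0.201, 0.98, -0.0], [0.0, -0.0, -1.0]]
force: [-1.6, -0.3, -0.2]
opening: 0.0851
grasp_force: 0.0
time: 9.9
tool_pos: [0.4306, 0.2943, 0.3494]
orientation: [[-0.98, 0.201, 0.0], [0.201, 0.98, 0.0], [-0.0, 0.0, -1.0]]
force: [1.1, 0.9, -0.7]
opening: 0.085
grasp_force: 0.0
time: 10.32
tool_pos: [0.3294, 0.3148, 0.3685]
orientation: [[-0.98, 0.198, -0.0], [0.198, 0.98, 0.002], [0.001, 0.002, -1.0]]
force: [1.1, -0.3, 0.3]
opening: 0.0849
grasp_force: 0.0
```

View pics/g.png

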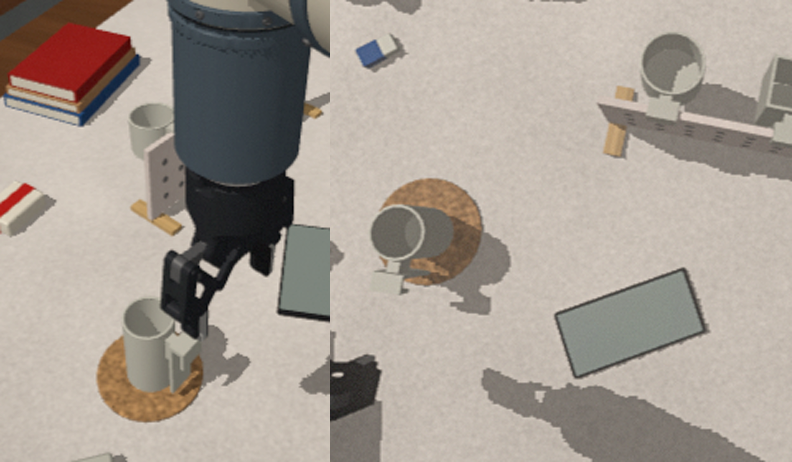

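The cup stands upright on the mat, with its rim at about (101.2,270.6) in the top view and (240.9,312.1) in the side view. The bystanders are still hanging. Checking the centring.

```bash
python3 - <<'E'
from h import *
print(plane("top",(101.2,270.6),.1),plane("top",(120,270),.005));print(plane("side",(240.9,312.1),.1),plane("side",(241,346.5),.005));print(tri((240.9,312.1),(101.2,270.6)))
E
```

```text
[0.4304 0.2915 0.1   ] [0.4311 0.2931 0.005 ]
[0.4286 0.2942 0.1   ] [0.4298 0.2996 0.005 ]
(array([0.4302, 0.2925, 0.0971]), np.float64(0.0005))
```

Both views put the cup within about 2–5 mm of the mat's centre, and the gripper is clear.

```bash
python3 -c "
from h import *; print(job.finish_job())"
```

```text
the job is handed in; nothing more can be done
None
```

The tall pen cup is standing upright on the cork mat, within about 5 mm of its centre; the square and short cups were left hanging on the panel, and the job was handed in at about 10.5 s.

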